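Fit two charged packs to the rover

ROBOT

A 6-joint arm with a two-finger parallel gripper is mounted at the origin on the work surface. World frame = base frame: x ahead of the robot, y to its left, z up, the work surface at z = 0. Lengths are in mm, angles in rad, forces in N, time in s.
With the tool pointing down it reaches from about 300 to 775 mm from the base axis. Payload 14.6 kg.
Tool frame: the origin (TCP) lies at the very end of the fingers, on their centre line; the grasp point (between the pads) lies 19 mm behind it; z points along the fingers, y is the line along which they close (so a half turn about z gives the same grasp; the last joint's range is limited). The gripper opens to 94 mm and grips with 3 to 60 N. Pads are 16 mm wide; open, the fingers measure 119 mm over their backs; the gripper's body (75 mm by 177 mm) begins 78 mm behind the grasp point.
Start: joints at [1.112, 0.3, 1.521, -0, 1.321, -0.067], TCP at [210.015, 508.313, 165.646] pointing down, gripper open.
Joint ranges: [-3.03, 3.03], [-0.79, 2.21], [0.23, 2.52], [-1.04, 4.18], [0, 3.07], [-2.55, 2.55]. Speed limits (rad/s): [2.22, 2.22, 2.57, 3.14, 3.14, 3.14].

INTERFACE

Orientations are given as [roll, pitch, yaw] about the fixed x, y, z axes, in that order (R = Rz(yaw) Ry(pitch) Rx(roll)).
In Python, from cell import manip, camera, get_calibration gives the robot as it stands. The module is installed in compiled form; this text tells all that it offers.
- The arm moves only by the tool jog_arm, never from a script. Its argument "plan" is one flat list of numbers, 6 for each row, row after row: the shift along the world's x, y, z in m, then the turn, a rotation vector about the world's x, y, z in degrees. A call has 1 to 20 rows; each row is the pose to reach, as a shift and turn from the pose commanded when the call began; what a row does not reach only later rows make up. A row lasts 1/10 s, in which the tool goes at most 50 mm and 8.59 degrees, less where a joint would pass 70% of its speed; a pose out of reach is approached as far as the arm can. A call with a gripper value outside its range is refused whole. "claw" is the finger opening in m, from 0 to 0.094, set as the call begins (left out, the last holds). The fingers move at their own pace and stop on an object; "force" is the grip in N (left out, the last holds). Time passes only in rows, so rows that repeat a pose let the fingers close. It gives the time, the measured TCP pose, the force, the opening and the grip force at its end, in the units of the state.
- manip.read_state(): the state, without advancing time (a new reading comes with each control period).
- camera(name): name is "side" or "top" or "wrist"; returns (picture, depth): 480x640x3 uint8, red, green, blue; 480x640 float32, mm along the optical axis (not along the pixel's ray), 0 where there is no reading.
- get_calibration(name): a dict with "fx", "fy", "cx", "cy" (pixels), "origin" and "attitude" of the camera in the world. Camera axes: x right, y down, z forward; pixel columns grow to the right and rows downward; lengths in mm; the calibration is good to about 2 mm. A picture is of the moment at which its call begins: read the wrist's pose just before it. get_calibration takes no time and is no camera call; for the wrist camera it gives the pose at the moment of the call.
- manip.sign_off(): hands the job in; it is judged then, once.
The state is a dict: "clock": time; "joints": joint angles; "qd": joint speeds; "effort": joint torques, N m; "eef_pos": TCP position; "eef_rot": TCP orientation; "wrist_force": force on the tool from outside, world axes, zero at the start; "moment": the same for the moment, N m; "finger_gap": finger opening in mm; "finger_force": force on a finger pad.
Only numpy, scipy, OpenCV 4.12 (cv2) and the standard library are available. Lean on these libraries where they do the work, as an engineer would, in place of code of your own. Each camera call takes 0.05 s, during which the arm holds its last target. There are 200 camera calls.

TASK

Fit the rover with the two tall battery packs from the charging strip, one complete move at a time: pull a pack up out of its spring clip, stand it upright on the rubber mat and let go, take it again across its thin sides (the rover's narrow battery lane leaves no room for fingers beside the wide sides), and lower it right down into a free pocket of the lane before you pull the next one. Lower the packs, never let them drop or topple, leave the two short packs in the strip, and leave the clutter on the bench where it is.

Things in the scene. Friction and masses are not known exactly. Their poses are not given: they have to be found in the camera images.
- strip: Charging strip, fixed on the bench: dark steel base 112 (x) by 196 (y) by 12 mm thick, origin at the centre of its underside. Four stations in a row along its y axis at y = -66, -22, +22, +66 mm (x = 0); in each a pack stands on the base, its underside at z = 12 mm, its own x and y axes along the strip's.
- clip_row (a point): Middle of the strip, 25 mm up, axes as the strip's. At this height sprung steel rollers on both x sides snap into each pack's grooves; straight up, 12 to 20 N (weight included) frees a pack within 10 mm. Clips are no higher than 33 mm and reach x = +-56 mm. Fins 90 mm high, 34 mm long (x), stand 4 mm beside the packs' y faces: fingers fit only on the x faces.
- tall_a: Tall battery pack, grey plastic block 50 (its x) by 30 (its y) by 80 mm (z), 0.2 to 0.4 kg, origin at the centre of its underside, with a flat black bar on its top; a groove runs across both x faces 6.5 to 19.5 mm above the underside (3.5 mm deep). Starts seated in any station of the strip. To be fitted; either way round will do.
- tall_b: The other tall battery pack, the same as tall_a in every way.
- short_a: Short battery pack, 50 by 30 by 62 mm tall, otherwise like the tall ones but with a black round disc on its top; origin at the centre of its underside. Stays in the strip.
- short_b: The other short pack, the same as short_a. Stays in the strip.
- mat: Black rubber mat fixed on the bench, 130 by 130 by 3 mm thick, origin at the centre of its underside: the place to stand a pack while taking a new hold. Nothing lies on it.
- rover: White four-wheeled rover, fixed on the bench, 340 mm long (its x) by 226 mm over the wheels (y), flat deck at z = 145 mm; origin on the bench under its centre. A battery lane is sunk in the deck along its x axis.
- lane (a point): Centre of the floor of the rover's battery lane, at rover z = 50 mm; axes as the rover's. The lane is 180 mm long (x) and 58 mm wide (y), its walls rise 95 mm to the deck, so the top of a seated pack lies 15 mm below the deck.
- mast_top (a point): Centre of the top of a fixed upright aluminium angle, 30 (rover x) by 18 mm (y), that stands on the deck beside the lane and rises to z = 220 mm: go round or over it.
- seat_front (a point): Centre of the floor of one pocket in the lane (x = -44 mm from the lane's centre); axes as the rover's. Ribs 10 mm high leave it 42 mm along the lane (x) by 58 mm across (y). A pack stands in it with its 50 mm side across the lane; fingers fit above the ribs on its thin-way faces, with 31 mm room to the lane's end and 58 mm between two packs.
- seat_rear (a point): The same for the other pocket (x = +44 mm from the lane's centre).
- servo: Bystander: small black servo motor standing next to the mat, 54 by 20 by 43 mm high; origin under its centre.
- bearing: Bystander: steel bearing ring lying next to the mat, 32 mm across, 10 mm high; origin under its centre.
- compressor_wheel: Bystander: aluminium compressor wheel near the strip, 52 mm across, 28 mm high; origin under its centre.
- collar: Bystander: dark steel collar near the strip, 42 mm across, 18 mm high; origin under its centre.
- screwdriver: Bystander: screwdriver lying on the bench beyond the mat, about 200 mm long along its x, under 35 mm high.
- pliers: Bystander: pliers with red grips lying on the bench at the back, beyond the screwdriver, 155 mm long along x, 18 mm high.
- hardware_jar: Bystander: small clear jar, 52 mm across, 65 mm high, standing at the back of the bench; origin under its centre.
There are look-alikes about, which are no part of the job. Leave any pink or purple look-alike of the tall_a alone.

How it is judged (in metres and radians):
On the way, in this order (a step that is already met when the one before it is completed fails the run):
1. a first tall pack stands upright on the mat, let go (((x of tall_a in the frame of mat between -0.065 and 0.065 m and y of tall_a in the frame of mat between -0.065 and 0.065 m and z of tall_a in the frame of mat below 0.008 m and angle between tall_a's own z axis and vertical below 0.1 rad and contact force between the fingers and tall_a below 0.05 N and linear speed of tall_a below 0.03 m/s) or (x of tall_b in the frame of mat between -0.065 and 0.065 m and y of tall_b in the frame of mat between -0.065 and 0.065 m and z of tall_b in the frame of mat below 0.008 m and angle between tall_b's own z axis and vertical below 0.1 rad and contact force between the fingers and tall_b below 0.05 N and linear speed of tall_b below 0.03 m/s))), for 0.2 s.
2. that pack is down in a pocket of the rover's lane, let go (((horizontal distance between tall_a and seat_front below 0.01 m and z of tall_a in the frame of seat_front between -0.004 and 0.005 m and angle between tall_a's own z axis and vertical below 0.08 rad and contact force between the fingers and tall_a below 0.05 N and linear speed of tall_a below 0.03 m/s) or (horizontal distance between tall_a and seat_rear below 0.01 m and z of tall_a in the frame of seat_rear between -0.004 and 0.005 m and angle between tall_a's own z axis and vertical below 0.08 rad and contact force between the fingers and tall_a below 0.05 N and linear speed of tall_a below 0.03 m/s) or (horizontal distance between tall_b and seat_front below 0.01 m and z of tall_b in the frame of seat_front between -0.004 and 0.005 m and angle between tall_b's own z axis and vertical below 0.08 rad and contact force between the fingers and tall_b below 0.05 N and linear speed of tall_b below 0.03 m/s) or (horizontal distance between tall_b and seat_rear below 0.01 m and z of tall_b in the frame of seat_rear between -0.004 and 0.005 m and angle between tall_b's own z axis and vertical below 0.08 rad and contact force between the fingers and tall_b below 0.05 N and linear speed of tall_b below 0.03 m/s))), for 0.2 s.
3. then the second tall pack stands upright on the mat, let go (((x of tall_a in the frame of mat between -0.065 and 0.065 m and y of tall_a in the frame of mat between -0.065 and 0.065 m and z of tall_a in the frame of mat below 0.008 m and angle between tall_a's own z axis and vertical below 0.1 rad and contact force between the fingers and tall_a below 0.05 N and linear speed of tall_a below 0.03 m/s) or (x of tall_b in the frame of mat between -0.065 and 0.065 m and y of tall_b in the frame of mat between -0.065 and 0.065 m and z of tall_b in the frame of mat below 0.008 m and angle between tall_b's own z axis and vertical below 0.1 rad and contact force between the fingers and tall_b below 0.05 N and linear speed of tall_b below 0.03 m/s))), for 0.2 s.
At the end, for the whole second after the job is handed in: Both tall packs stand upright (within 0.08 rad) in the rover's lane, one in each pocket: underside within 5 mm of the lane floor and within 10 mm of the pocket's centre; released and at rest; both short packs within 12 mm of where they started (((horizontal distance between tall_a and seat_front below 0.01 m and z of tall_a in the frame of seat_front between -0.004 and 0.005 m and angle between each of tall_a, tall_b's own z axis and vertical below 0.08 rad and horizontal distance between tall_b and seat_rear below 0.01 m and z of tall_b in the frame of seat_rear between -0.004 and 0.005 m) or (horizontal distance between tall_a and seat_rear below 0.01 m and z of tall_a in the frame of seat_rear between -0.004 and 0.005 m and angle between each of tall_a, tall_b's own z axis and vertical below 0.08 rad and horizontal distance between tall_b and seat_front below 0.01 m and z of tall_b in the frame of seat_front between -0.004 and 0.005 m)) and contact force between the fingers and tall_a below 0.05 N and linear speed of each of tall_a, tall_b below 0.03 m/s and contact force between the fingers and tall_b below 0.05 N and distance of each of short_a, short_b from where it was at the start of the episode below 0.012 m); the robot touches nothing.
It fails at once if tall_a dropped or toppled: moves faster than 0.45 m/s with no finger on it (linear speed of tall_a above 0.45 m/s and contact force between the fingers and tall_a below 0.01 N).
It fails at once if tall_b dropped or toppled: moves faster than 0.45 m/s with no finger on it (linear speed of tall_b above 0.45 m/s and contact force between the fingers and tall_b below 0.01 N).
It fails at once if a short pack pulled from the strip (moved over 12 mm) (distance of any of short_a, short_b from where it was at the start of the episode above 0.012 m).
It fails at once if a bystander knocked about (moved over 30 mm) (distance of any of servo, bearing, compressor_wheel, collar, screwdriver, pliers, hardware_jar from where it was at the start of the episode above 0.03 m).
It also fails if it takes over 72 s, if anything falls off the work surface, if the arm or the gripper's body presses on something with over 40 N, if the wrist force passes 120 N, or if a joint passes its speed limit or range.

## Working session

There is one attempt and no reset: what is moved stays moved. The work goes in short steps, Python scripts to look and compute and a tool call to move; the robot and the scene stay as the last step left them, time stands still between calls to the robot, and variables do not carry over. Pictures are saved under pics/ and viewed, at most 10 in all, crops included, and the job is handed in when it is done.

Besides the shell and the picture viewer there is one more tool, called by a JSON object that holds its "fn" and its "kwargs". jog_arm: Moves the arm, as the interface text tells. Its arguments: {"type":"object","properties":{"plan":{"type":"array"},"claw":{"type":"number"},"force":{"type":"number"}},"required":["plan"]}

```bash
mkdir -p pics
cat > h.py <<'E'
import numpy as np, cv2
from scipy.spatial.transform import Rotation as R
from cell import manip, camera, get_calibration
def att(c):
    a=np.array(c["attitude"],float)
    return a if a.shape==(3,3) else (R.from_euler('xyz',a).as_matrix() if a.size==3 else R.from_quat(a).as_matrix())
def grab(n):
    c=get_calibration(n); p,d=camera(n)
    v,u=np.mgrid[:480,:640]
    P=np.stack([(u-c['cx'])/c['fx']*d,(v-c['cy'])/c['fy']*d,d],-1)
    W=P@att(c).T+np.array(c['origin'])
    W[d<=0]=np.nan
    return p,d,W
def save(n,p): cv2.imwrite('pics/'+n+'.png',p[...,::-1])
E
python3 - <<'E'
from h import *
print(manip.read_state())
for n in ('top','side'):
    print(get_calibration(n))
    p,d,W=grab(n); save(n+'0',p); np.savez(n+'0.npz',p=p,d=d,W=W)
    print((d>0).mean())
E
```

```text
{'clock': 0.0, 'joints': array([ 1.11238804e+00,  3.00453188e-01,  1.52158924e+00, -1.29478063e-05,
        1.32069605e+00, -6.65786077e-02]), 'qd': array([-0.00342238,  0.00216368, -0.00079262,  0.00137854, -0.00143489,
       -0.00115302]), 'effort': array([-3.64042153e-04, -5.31805086e+01, -3.52731228e+01,  7.07781245e-02,
        2.44599703e-02, -1.13203441e-04]), 'eef_pos': array([209.89154459, 508.0389009 , 165.09272963]), 'eef_rot': array([-3.14044853e+00, -6.37180159e-05,  2.74976615e+00]), 'wrist_force': array([-0.25811422, -0.38047025,  0.22740947]), 'moment': array([ 0.00428627,  0.01973781, -0.0159684 ]), 'finger_force': 0.0, 'finger_gap': 93.75783330905931}
{'fx': 597.7110660613388, 'fy': 597.7110660613388, 'cx': 315.35877666687344, 'cy': 245.59165565333635, 'origin': array([ 305.498066  ,  -46.13570514, 1397.38311719]), 'attitude': array([-2.92826277,  0.00479355, -1.56848948])}
0.9960091145833333
{'fx': 517.8386084783018, 'fy': 517.8386084783018, 'cx': 309.4905751967786, 'cy': 238.97746541608788, 'origin': array([ 495.52923155, -868.37041714,  947.32868175]), 'attitude': array([-2.34378809, -0.01028212, -0.05468763])}
0.9960807291666667
```

View pics/top0.png

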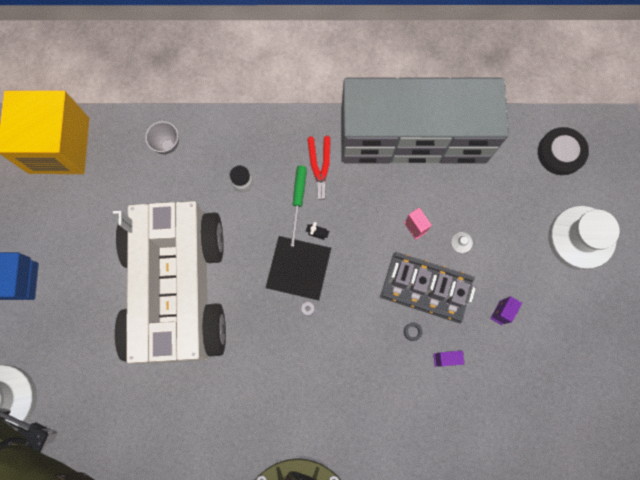

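View pics/side0.png

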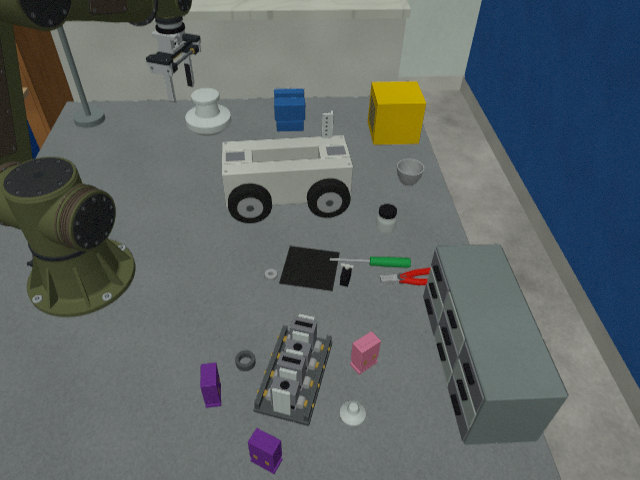

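The top view shows the strip at about (430,287), with bar-topped packs at (404,272) and (441,285) and discs at (423,280) and (461,292). The mat is at (299,268), and the rover lane at (167,283) with its mast at (122,220). Pink and purple look-alikes lie around the strip. The side view agrees.

Run:
```python
from h import *
def rect(name,pts):
    (c,s,a)=cv2.minAreaRect(np.float32(pts)); print(name,len(pts),np.round(c,1),np.round(s,1),round(a,1))
for n in ('top','side'):
    z=np.load(n+'0.npz');W=z['W'];p=z['p'].astype(int)
    x,y,h=W[...,0],W[...,1],W[...,2]
    print(n)
    g=p.sum(-1)
    bench=(h<8)
    m=(g<90)&(h<14)
    if n=='top':
        mm=np.zeros_like(m);mm[230:305,260:335]=1
        sm=np.zeros_like(m);sm[248:328,375:480]=1
        rm=np.zeros_like(m);rm[195:370,110:215]=1
    else:
        mm=np.zeros_like(m);mm[240:295,275:345]=1
        sm=np.zeros_like(m);sm[310:425,250:335]=1
        rm=np.zeros_like(m);rm[105:200,215:355]=1
    k=m&mm; _,lab,st,_=cv2.connectedComponentsWithStats(k.astype(np.uint8)); i=1+st[1:,4].argmax(); k=lab==i
    rect('mat',W[k][:,:2]); print(' z',np.median(h[k]), 'bench z', np.nanmedian(h[(h<20)]))
    k=sm&(h>7)&(h<20); rect('strip',W[k][:,:2]); print(np.median(h[k]))
    k=rm&(h>135)&(h<155); rect('deck',W[k][:,:2]); print(np.median(h[k]))
    k=rm&(h>165)&(h<240); print('mast',np.nanmin(W[k],0),np.nanmax(W[k],0))
    print(np.histogram(h[sm],bins=np.arange(0,120,5)))
p=cv2.imread('pics/top0.png')
a=cv2.resize(p[240:335,370:490],(600,475),interpolation=cv2.INTER_CUBIC)
cv2.imwrite('pics/strip.png',a)
```

```text
topTraceback (most recent call last):
  File "<stdin>", line 19, in <module>
ValueError: attempt to get argmax of an empty sequence
```

Run:
```python
from h import *
for n,pp in (('top',[(300,268),(350,350),(100,400),(190,300),(424,281),(404,270)]),('side',[(310,270),(150,200),(235,150),(290,360)])):
    z=np.load(n+'0.npz')
    for u,v in pp: print(n,u,v,z['W'][v,u].round(1),z['p'][v,u],z['d'][v,u])
```

```text
top 300 268 [553.9  -2.4  -0.9] [46 44 44] 1419.3898
top 350 350 [ 362.2 -119.2   -1.4] [144 141 140] 1378.6399
top 100 400 [249.  449.4  -0.7] [134 131 136] 1356.9705
top 190 300 [459.2 223.9 145.7] [236 230 225] 1257.2299
top 424 281 [ 510.5 -281.    80.2] [44 43 47] 1329.55
top 404 270 [ 532.5 -234.9   96.3] [58 55 58] 1318.6262
side 310 270 [553.5 -10.7   2.1] [30 34 31] 1275.3779
side 150 200 [118.2 273.8   3.6] [110 117 116] 1457.4452
side 235 150 [367.4 303.7 144.6] [177 181 171] 1391.8756
side 290 360 [ 497.  -321.8   92.1] [22 25 22] 987.65173
```

Run:
```python
from h import *
def rect(name,pts):
    pts=np.float32(pts); (c,s,a)=cv2.minAreaRect(pts); print(name,len(pts),np.round(c,1),np.round(s,1),round(a,1),'med',np.median(pts,0).round(1))
def big(k):
    k=cv2.morphologyEx(k.astype(np.uint8),cv2.MORPH_OPEN,np.ones((3,3)))
    _,lab,st,_=cv2.connectedComponentsWithStats(k); return lab==1+st[1:,4].argmax()
B={'top':[(230,305,260,335),(248,328,375,480),(195,370,110,215)],'side':[(240,295,275,345),(310,425,250,335),(105,200,215,355)]}
for n in B:
    z=np.load(n+'0.npz');W=z['W'];p=z['p'].astype(int);h=W[...,2];g=p.sum(-1)
    M=[]
    for a,b,c,d in B[n]:
        m=np.zeros(h.shape,bool);m[a:b,c:d]=1;M.append(m)
    print(n,'bench',np.nanmedian(h[h<20]))
    k=big((g<210)&(h<20)&M[0]); rect('mat',W[k][:,:2]); print(' z',np.median(h[k]))
    k=M[1]&(h>7)&(h<20)&(g<300); rect('strip',W[k][:,:2])
    k=big(M[2]&(h>135)&(h<155)); rect('deck',W[k][:,:2]); print(np.median(h[k]))
    k=M[2]&(h>170)&(h<240); print('mast',np.nanpercentile(W[k],[5,50,95],axis=0).round(0))
    print(np.histogram(h[M[1]],bins=np.arange(0,120,5))[0])
p=cv2.imread('pics/top0.png')
cv2.imwrite('pics/strip.png',cv2.resize(p[240:335,370:490],(600,475),interpolation=cv2.INTER_CUBIC))
```

```text
top bench -0.13968300899796304
mat 2779 [554.8   2.1] [127.  127.7] 77.0 med [553.    1.8]
 z 3.9373292637185386
strip 838 [ 480.7 -288.2] [197.2 156.5] 69.3 med [ 487.9 -277.7]
deck 8977 [504.3 286.3] [341.6 152.3] 3.4 med [492.5 283.7]
145.7616141847932
mast [[605. 355. 174.]
 [620. 357. 206.]
 [632. 371. 222.]]
[2218  568  586  287  129  296  630  246   50   43   44   62   58   84
  302  368   70  182  525  160    1    0    0]
side bench -1.6855862844384433
mat 1991 [ 5.535e+02 -3.000e-01] [131.5 130. ] 76.6 med [552.9  -5.7]
 z 2.8024069982873243
strip 1103 [ 483.2 -293.3] [198.3 159.7] 71.8 med [ 507.6 -351.8]
deck 3694 [503.1 284.7] [339.6 160. ] 3.3 med [499.9 269.5]
144.3230537905411
mast [[604. 352. 173.]
 [618. 357. 197.]
 [632. 362. 220.]]
[2053  224  808  193  190  466  977   88   60   70   73   72   73  117
  539  304  120  358  692   32    0    0    0]
```

View pics/strip.png

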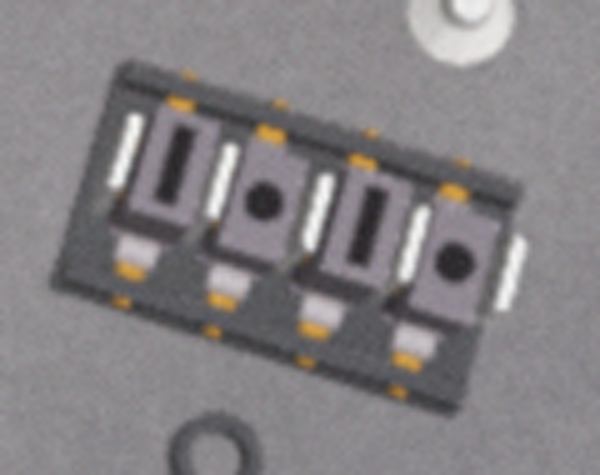

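The crop shows bars at crop (176,164) and (366,224), discs at (263,201) and (454,261), and strip corners at (120,62), (522,185), (456,412) and (53,287).

```bash
cat >> h.py <<'E'
def ray(c,u,v,z):
    D=att(c)@np.array([(u-c['cx'])/c['fx'],(v-c['cy'])/c['fy'],1.]); o=np.array(c['origin'])
    return (o+D*(z-o[2])/D[2])[:2]
E
python3 - <<'E'
from h import *
c=get_calibration('top'); f=lambda q,z:ray(c,370+q[0]/5-.4,240+q[1]/5-.4,z)
K=np.array([f(q,12) for q in((120,62),(522,185),(456,412),(53,287))]); print(K.round(1),'ctr',K.mean(0).round(1))
for i in range(4):
    e=K[(i+1)%4]-K[i]; print(np.linalg.norm(e).round(1),np.degrees(np.arctan2(e[1],e[0])).round(1))
for q,z in(((176,164),92),((366,224),92),((263,201),74),((454,261),74)): print(q,f(q,z).round(1))
for n in('top','side'):
    z=np.load(n+'0.npz');W=z['W'];h=W[...,2];p=z['p'].astype(int)
    # pack-top heights: dark bar pixels high up
    m=(p.sum(-1)<200)&(h>60)&(h<105)&(abs(W[...,0]-490)<100)&(abs(W[...,1]+290)<110)
    num,lab,st,_=cv2.connectedComponentsWithStats(m.astype(np.uint8))
    for i in range(1,num):
        if st[i,4]>12: print(n,st[i,4],np.median(W[lab==i],0).round(1))
    # rover deck edges vs lane: lane floor
    r=(abs(W[...,0]-503)<95)&(abs(W[...,1]-285)<40)&(h<130)&(h>30); print('lane floor',np.percentile(h[r],[5,20,50]).round(1))
    # bystanders
E
```

```text
[[ 590.3 -223.8]
 [ 531.8 -410.6]
 [ 425.8 -374.5]
 [ 483.4 -190. ]] ctr [ 507.8 -299.7]
195.7 -107.4
111.9 161.2
193.3 72.7
112.2 -17.6
(176, 164) [ 527.9 -237.2]
(366, 224) [ 501.2 -320. ]
(263, 201) [ 514.2 -278.2]
(454, 261) [ 487.4 -362.2]
top 45 [ 528.1 -235.5   94.2]
top 33 [ 513.5 -277.9   76.8]
top 44 [ 499.4 -319.7   94.7]
top 36 [ 486.5 -361.4   75.5]
lane floor [47.1 50.  55.9]
side 69 [ 525.9 -238.5   93. ]
side 21 [ 549.8 -245.2   75.3]
side 53 [ 512.  -279.5   74.9]
side 83 [ 499.  -321.8   93. ]
side 35 [ 521.4 -331.2   74.8]
side 64 [ 485.3 -364.    74.8]
lane floor [102.3 107.  115.4]
```

{"fn": "jog_arm", "kwargs": {"plan": [0,0,0.05,0,0,0,0.01,-0.02,0.09,0,0,-4,0.317,-0.745,0.09,0,0,-85,0.317,-0.745,0.09,0,0,-85,0.317,-0.745,0.09,0,0,-85,0.317,-0.745,0.09,0,0,-85,0.317,-0.745,0.09,0,0,-85,0.317,-0.745,0.09,0,0,-85,0.317,-0.745,0.09,0,0,-85,0.317,-0.745,0.09,0,0,-85,0.317,-0.745,0.09,0,0,-85,0.317,-0.745,0.09,0,0,-85,0.317,-0.745,0.09,0,0,-85,0.317,-0.745,0.09,0,0,-85,0.317,-0.745,0.09,0,0,-85,0.317,-0.745,0.09,0,0,-85,0.317,-0.745,0.09,0,0,-85,0.317,-0.745,0.09,0,0,-85,0.317,-0.745,0.09,0,0,-85,0.317,-0.745,0.02,0,0,-85], "claw": 0.09, "force": 40}}

```text
clock: 2.1
eef_pos: [529.1, -238.4, 209.7]
eef_rot: [3.133, 0.002, 1.265]
wrist_force: [1.3, -0.5, -0.5]
finger_gap: 90.0
finger_force: 0.0
```

Run:
```python
from h import *
s=manip.read_state(); print(s['eef_pos'].round(1),s['eef_rot'].round(3)); c=get_calibration('wrist'); print(c)
p,d,W=grab('wrist'); save('w1',p); np.savez('w1.npz',p=p,d=d,W=W)
```

```text
[ 529.1 -238.4  209.7] [3.133e+00 2.000e-03 1.265e+00]
{'fx': 389.7570839857137, 'fy': 389.7570839857137, 'cx': 319.0612377655524, 'cy': 240.25716067935795, 'origin': array([ 548.18089026, -172.91270349,  428.58274881]), 'attitude': array([ 2.90328988, -0.01036285, -0.30600945])}
```

View pics/w1.png

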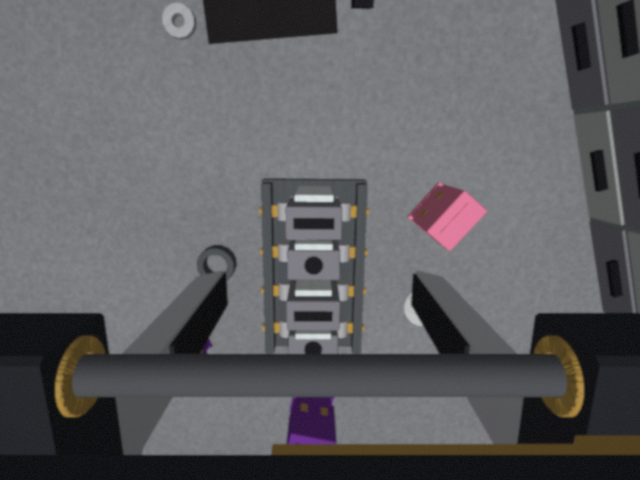

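The wrist view shows the nearer tall bar at (314,223) and the second at (313,316), with discs at (314,265) and (313,349). The closing line is centred near u=320.

Run:
```python
from h import *
z=np.load('w1.npz');W=z['W'];p=z['p'].astype(int);h=W[...,2]
m=(p.sum(-1)<150)&(h>65)&(h<105)&(abs(W[...,0]-505)<60)&(abs(W[...,1]+295)<90)
num,lab,st,cen=cv2.connectedComponentsWithStats(m.astype(np.uint8))
for i in range(1,num):
    if st[i,4]>25:
        q=W[lab==i]; print(st[i],cen[i].round(1),np.median(q,0).round(1),cv2.minAreaRect(np.float32(q[:,:2])))
m=(h>85)&(h<100)&(abs(W[...,0]-527)<35)&(abs(W[...,1]+237)<25)&(p.sum(-1)<450); q=W[m]; print(cv2.minAreaRect(np.float32(q[:,:2])))
```

```text
[295 219  38   9 337] [313.3 223. ] [ 526.9 -235.3   93.1] ((526.937744140625, -235.4274139404297), (7.641613483428955, 32.597137451171875), 72.85625457763672)
[306 258  16  15 198] [313.3 265.1] [ 513.4 -277.3   75.1] ((513.5162963867188, -277.2438659667969), (14.16109848022461, 14.329971313476562), 70.93405151367188)
[295 312  36   9 285] [312.4 315.6] [ 499.3 -318.5   93.1] ((499.416259765625, -318.4974365234375), (8.737116813659668, 32.66342544555664), 72.1668701171875)
[306 342  15  12 153] [312.8 348.2] [ 486.6 -360.1   75.1] ((486.8013916015625, -359.35491943359375), (12.724655151367188, 14.183279037475586), 70.1707763671875)
((528.1137084960938, -233.2919158935547), (44.519004821777344, 49.71443176269531), 72.10211181640625)
```

```bash
python3 -c "
from h import *
s=manip.read_state(); print(s['clock'],s['eef_pos'].round(1),s['eef_rot'].round(3),s['qd'].round(3))"
```

```text
2.15 [ 525.1 -235.7  197.5] [-3.134e+00 -1.000e-03  1.266e+00] [ 0.013  0.031  0.004  0.     0.178 -0.003]
```

{"fn": "jog_arm", "kwargs": {"plan": [0.001,0,-0.04,0,0,0,0.001,0,-0.08,0,0,0,0.001,0,-0.12,0,0,0,0.001,0,-0.15,0,0,0,0.001,0,-0.153,0,0,0,0.001,0,-0.153,0,0,0]}}

```text
clock: 2.75
eef_pos: [528.2, -236.3, 53.5]
eef_rot: [-3.141, -0.0, 1.267]
wrist_force: [-0.0, -0.8, 0.2]
finger_gap: 89.9
finger_force: 0.0
```

{"fn": "jog_arm", "kwargs": {"plan": [-0.001,0,-0.008,0,0,0,-0.001,0,-0.008,0,0,0,-0.001,0,-0.008,0,0,0,-0.001,0,-0.008,0,0,0,-0.001,0,-0.008,0,0,0,-0.001,0,-0.008,0,0,0,-0.001,0,-0.008,0,0,0,-0.001,0,-0.008,0,0,0], "claw": 0.03, "force": 60}}

```text
clock: 3.55
eef_pos: [527.1, -236.8, 44.9]
eef_rot: [3.141, 0.0, 1.266]
wrist_force: [-1.8, 0.9, 3.5]
finger_gap: 48.9
finger_force: 60.0
```

{"fn": "jog_arm", "kwargs": {"plan": [0,0,0.003,0,0,0,0,0,0.006,0,0,0,0,0,0.009,0,0,0,0,0,0.012,0,0,0,0,0,0.015,0,0,0,0,0,0.03,0,0,0,0,0,0.06,0,0,0,0,0,0.09,0,0,0,0,0,0.12,0,0,0,0,0,0.12,0,0,0]}}

```text
clock: 4.55
eef_pos: [528.6, -237.5, 169.3]
eef_rot: [3.134, 0.001, 1.266]
wrist_force: [0.1, -0.3, -2.4]
finger_gap: 49.1
finger_force: 60.0
```

{"fn": "jog_arm", "kwargs": {"plan": [0.005,0.045,0,0,0,-8,0.01,0.09,0,0,0,-16,0.015,0.13,0,0,0,-24,0.02,0.165,0,0,0,-32,0.023,0.195,0,0,0,-40,0.025,0.22,0,0,0,-48,0.027,0.233,0,0,0,-56,0.027,0.238,0,0,0,-63,0.027,0.238,-0.02,0,0,-69,0.027,0.238,-0.05,0,0,-69,0.027,0.238,-0.08,0,0,-69,0.027,0.238,-0.105,0,0,-69,0.027,0.238,-0.118,0,0,-69,0.027,0.238,-0.12,0,0,-69,0.027,0.238,-0.12,0,0,-69]}}

```text
clock: 6.05
eef_pos: [554.3, 1.3, 45.0]
eef_rot: [3.142, -0.0, 0.062]
wrist_force: [0.4, -0.2, -1.9]
finger_gap: 49.2
finger_force: 60.0
```

Run:
```python
from h import *
s=manip.read_state(); print(s['eef_pos'].round(1),s['eef_rot'].round(3))
p,d,W=grab('side'); save('s1',cv2.resize(p[220:310,260:360],(800,720))[:600]); np.savez('s1.npz',p=p,d=d,W=W)
```

```text
[554.3   1.3  45. ] [ 3.142 -0.     0.062]
```

View pics/s1.png

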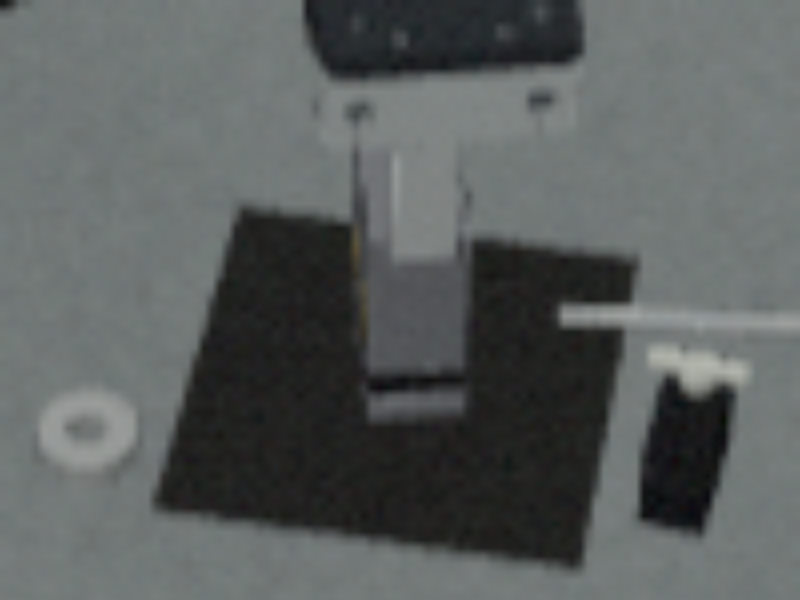

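The crop shows the pack gripped over the mat, its lower edge at crop (415,415) and the finger end at (425,260). The servo and bearing stand clear.

Run:
```python
from h import *
c=get_calibration('side')
for u,v,y in((415,415,-23.7),(425,260,-36)):
    D=att(c)@np.array([(260+u/8-.5-c['cx'])/c['fx'],(220+v/8-.5-c['cy'])/c['fy'],1]); o=np.array(c['origin']); print((o+D*(y-o[1])/D[1]).round(1))
```

```text
[556.  -23.7  11.4]
[557.2 -36.   91.4]
```

{"fn": "jog_arm", "kwargs": {"plan": [0,0,-0.004,0,0,0,0,0,-0.006,0,0,0,0,0,-0.008,0,0,0,0,0,-0.008,0,0,0]}}

```text
clock: 6.5
eef_pos: [553.9, 1.3, 36.5]
eef_rot: [-3.142, 0.0, 0.062]
wrist_force: [0.2, 0.5, -3.1]
finger_gap: 49.3
finger_force: 60.0
```

Not yet in contact, so I go down a little further.

{"fn": "jog_arm", "kwargs": {"plan": [0,0,-0.001,0,0,0,0,0,-0.002,0,0,0,0,0,-0.002,0,0,0]}}

```text
clock: 6.8
eef_pos: [554.8, 1.4, 35.9]
eef_rot: [3.141, -0.002, 0.062]
wrist_force: [-2.6, 2.0, 7.7]
finger_gap: 48.8
finger_force: 60.0
```

{"fn": "jog_arm", "kwargs": {"plan": [0,0,0,0,0,0,0,0,0,0,0,0,0,0,0,0,0,0,0,0,0,0,0,0,0,0,0.03,0,0,0,0,0,0.07,0,0,0,0,0,0.09,0,0,8,0,0,0.09,0,0,16,0,0,0.09,0,0,24,0,0,0.09,0,0,32,0,0,0.09,0,0,40,0,0,0.09,0,0,48,0,0,0.09,0,0,56,0,0,0.09,0,0,64,0,0,0.09,0,0,72,0,0,0.09,0,0,80,0,0,0.09,0,0,87,0,0,0.09,0,0,90,0,0,0.09,0,0,90], "claw": 0.07}}

```text
clock: 8.7
eef_pos: [554.0, 1.3, 124.6]
eef_rot: [-3.142, 0.0, 1.633]
wrist_force: [0.6, 0.0, 0.3]
finger_gap: 69.8
finger_force: 0.0
```

Run:
```python
from h import *
s=manip.read_state(); print(s['eef_pos'].round(1),s['eef_rot'].round(3))
for n in('side','wrist','top'):
    p,d,W=grab(n); np.savez(n+'2.npz',p=p,d=d,W=W); h=W[...,2]
    if n=='wrist': save('w2',p)
    m=(h>76)&(h<92)&(abs(W[...,0]-554)<45)&(abs(W[...,1]-1)<45); q=W[m]
    if len(q)>20: print(n,len(q),cv2.minAreaRect(np.float32(q[:,:2])),np.median(q,0))
    m&=(p.astype(int).sum(-1)<180); q=W[m]
    if len(q)>10: print(' bar',len(q),cv2.minAreaRect(np.float32(q[:,:2])),np.median(q,0))
```

```text
[554.    1.3 124.6] [-3.142  0.     1.633]
side 212 ((555.162109375, -0.1853809356689453), (30.04033088684082, 53.48625183105469), 3.5857818126678467) [555.27470825  -2.64733136  82.2707701 ]
 bar 38 ((555.3860473632812, -0.2300586700439453), (8.530011177062988, 34.99753952026367), 2.7137043476104736) [555.40755939   0.64885977  83.70364376]
wrist 3040 ((555.813720703125, 3.018341064453125), (30.01567268371582, 49.542293548583984), 3.1674282550811768) [555.70132281   4.5161077   83.10845762]
 bar 571 ((555.7430419921875, 2.601198196411133), (7.6751837730407715, 34.84844207763672), 3.3486335277557373) [555.63418267   3.1940195   84.062018  ]
```

View pics/w2.png

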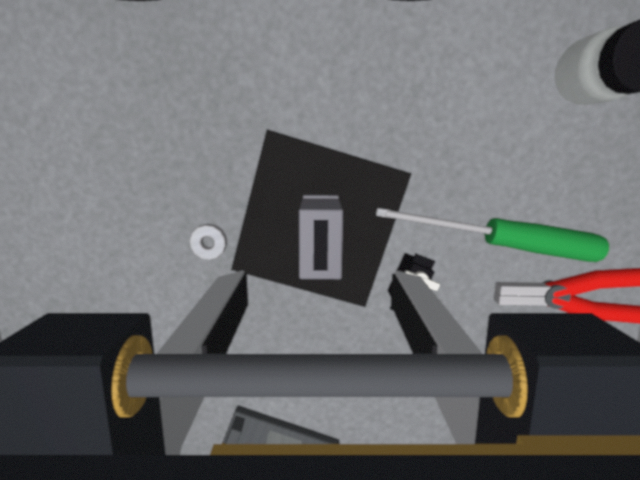

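The wrist view shows the pack upright on the mat at (320,245), square to the fingers. The screwdriver tip at (380,212) and the servo at (415,268) are off to the right, so I narrow the opening.

{"fn": "jog_arm", "kwargs": {"plan": [0.001,0,0,0,0,0,0.001,0,0,0,0,0,0.001,0,-0.03,0,0,0,0.001,0,-0.06,0,0,0,0.001,0,-0.074,0,0,0,0.001,0,-0.076,0,0,0,0.001,0,-0.076,0,0,0], "claw": 0.054}}

```text
clock: 9.55
eef_pos: [555.4, 1.3, 49.3]
eef_rot: [3.141, 0.0, 1.633]
wrist_force: [0.1, 0.6, 1.1]
finger_gap: 54.1
finger_force: 0.0
```

{"fn": "jog_arm", "kwargs": {"plan": [0,0,0,0,0,0,0,0,0,0,0,0,0,0,0,0,0,0,0,0,0,0,0,0,0,0,0,0,0,0], "claw": 0.015, "force": 45}}

```text
clock: 10.05
eef_pos: [555.1, 1.3, 48.9]
eef_rot: [3.141, 0.0, 1.633]
wrist_force: [-0.5, 0.7, -0.6]
finger_gap: 18.0
finger_force: 0.0
```

Run:
```python
from h import *
s=manip.read_state(); print(s['clock'],s['eef_pos'].round(1),s['eef_rot'].round(3),s['finger_gap'],s['finger_force'])
p,d,W=grab('side'); save('s3',np.hstack([cv2.resize(p[200:310,260:360],(500,550)),cv2.resize(grab('wrist')[0][140:440,220:420],(300,450))[:550] if 0 else np.zeros((550,1,3),np.uint8)]))
s=manip.read_state(); print(s['finger_gap'],s['finger_force'])
```

```text
10.05 [555.1   1.3  48.9] [3.141 0.    1.633] 18.01212076608259 0.0
16.013258936186354 0.0
```

View pics/s3.png

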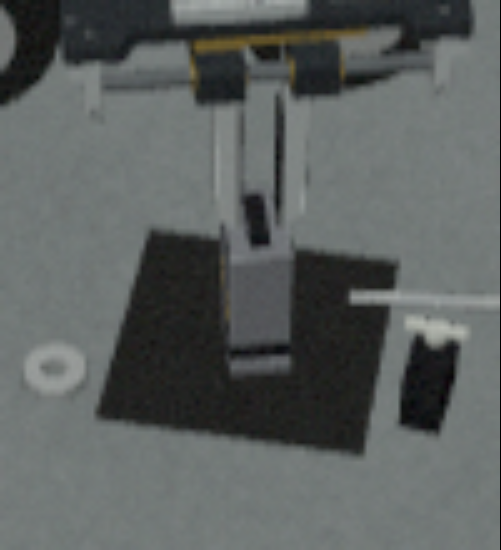

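The side crop shows the fingers at (230–290,100–250) with the pack still upright below them and its bar visible at (258,220). The fingers seem not to straddle it, so I check finger positions from the depth.

Run:
```python
from h import *
W=np.load('s1.npz')['W']
for cy in range(150,430,20): 
    u=int(260+425/8);v=int(220+cy/8); print(cy,W[v,u].round(0),end=' ')
print()
W=np.load('wrist2.npz')['W']
for u,v in((238,276),(230,290),(225,310),(242,290),(402,280),(320,250)): print(u,v,W[v,u].round(0))
p,d,W=grab('side')
for cy in range(60,400,20):
    print(cy,[W[int(200+cy/5),int(260+cx/5)].round(0).tolist() for cx in(232,260,286)])
```

```text
150 [558. -34. 134.] 170 [557. -39. 130.] 190 [558. -37. 121.] 210 [557. -39. 114.] 230 [558. -36. 105.] 250 [558. -38.  97.] 270 [559. -25.  77.] 290 [559. -23.  65.] 310 [559. -24.  59.] 330 [559. -26.  51.] 350 [559. -24.  41.] 370 [560. -19.  25.] 390 [560. -22.  22.] 410 [560. -24.  12.] 
238 276 [517.   8. 172.]
230 290 [517.   9. 191.]
225 310 [519.   7. 208.]
242 290 [519.   3. 177.]
402 280 [591.  13. 179.]
320 250 [556.  -1.  84.]
60 [[541.0, -33.0, 212.0], [555.0, -23.0, 203.0], [566.0, -25.0, 205.0]]
80 [[541.0, -36.0, 203.0], [570.0, 190.0, 1.0], [566.0, -25.0, 193.0]]
100 [[543.0, -9.0, 167.0], [569.0, 177.0, -2.0], [568.0, -7.0, 165.0]]
120 [[543.0, -10.0, 156.0], [568.0, 160.0, -1.0], [568.0, -8.0, 153.0]]
140 [[543.0, -10.0, 143.0], [567.0, 142.0, 0.0], [568.0, -7.0, 140.0]]
160 [[543.0, -8.0, 129.0], [566.0, 123.0, 4.0], [568.0, -10.0, 130.0]]
180 [[543.0, -11.0, 120.0], [566.0, 111.0, 0.0], [568.0, -9.0, 117.0]]
200 [[543.0, -10.0, 105.0], [559.0, 11.0, 84.0], [569.0, -9.0, 103.0]]
220 [[543.0, -9.0, 91.0], [558.0, 2.0, 80.0], [570.0, -0.0, 81.0]]
240 [[543.0, -14.0, 83.0], [557.0, -14.0, 83.0], [569.0, -14.0, 82.0]]
260 [[543.0, -23.0, 79.0], [557.0, -22.0, 77.0], [568.0, -23.0, 78.0]]
280 [[543.0, -22.0, 65.0], [557.0, -23.0, 65.0], [568.0, -26.0, 67.0]]
300 [[543.0, -24.0, 53.0], [557.0, -26.0, 54.0], [569.0, -22.0, 49.0]]
320 [[543.0, -20.0, 35.0], [557.0, -23.0, 36.0], [569.0, -21.0, 34.0]]
340 [[543.0, -24.0, 24.0], [558.0, -19.0, 18.0], [570.0, -18.0, 17.0]]
360 [[543.0, -23.0, 9.0], [558.0, -24.0, 10.0], [570.0, -24.0, 9.0]]
380 [[543.0, -29.0, 1.0], [557.0, -28.0, -1.0], [569.0, -32.0, 3.0]]
```

Run:
```python
from h import *
p,d,W=grab('side')
for v in range(236,252): print(v,[(W[v,u].round(0).tolist(),int(p[v,u].sum())) for u in(305,307,315,317)])
v=230; print([(u,W[v,u].round(0).tolist()) for u in range(300,324)])
s=manip.read_state(); print(s['clock'],s['eef_pos'].round(1),s['finger_gap'])
```

```text
236 [([541.0, -10.0, 119.0], 390), ([545.0, -12.0, 120.0], 393), ([564.0, -7.0, 115.0], 91), ([568.0, -12.0, 120.0], 386)]
237 [([541.0, -10.0, 115.0], 397), ([545.0, -9.0, 114.0], 390), ([564.0, -9.0, 113.0], 94), ([568.0, -10.0, 114.0], 389)]
238 [([541.0, -11.0, 112.0], 397), ([545.0, -11.0, 113.0], 390), ([564.0, -8.0, 109.0], 102), ([569.0, -9.0, 110.0], 389)]
239 [([541.0, -8.0, 106.0], 397), ([545.0, -10.0, 109.0], 398), ([564.0, -9.0, 107.0], 69), ([569.0, -9.0, 106.0], 390)]
240 [([541.0, -13.0, 108.0], 385), ([545.0, -11.0, 106.0], 393), ([564.0, -12.0, 106.0], 89), ([569.0, -11.0, 105.0], 390)]
241 [([541.0, -11.0, 103.0], 397), ([545.0, -13.0, 105.0], 388), ([564.0, -8.0, 99.0], 108), ([569.0, -6.0, 97.0], 396)]
242 [([541.0, -12.0, 101.0], 399), ([546.0, -8.0, 96.0], 388), ([564.0, -9.0, 97.0], 149), ([569.0, -10.0, 97.0], 390)]
243 [([541.0, -11.0, 97.0], 395), ([546.0, -8.0, 93.0], 392), ([564.0, -8.0, 92.0], 150), ([569.0, -8.0, 93.0], 394)]
244 [([541.0, 2.0, 80.0], 387), ([546.0, -9.0, 92.0], 384), ([565.0, -5.0, 86.0], 184), ([570.0, -4.0, 85.0], 369)]
245 [([541.0
[... 864 characters left out ...]
38.0, 136.0, -0.0]), (302, [540.0, 137.0, -1.0]), (303, [536.0, -10.0, 138.0]), (304, [538.0, -11.0, 138.0]), (305, [541.0, -6.0, 134.0]), (306, [543.0, -11.0, 138.0]), (307, [545.0, -9.0, 136.0]), (308, [548.0, -8.0, 135.0]), (309, [559.0, 136.0, -1.0]), (310, [562.0, 138.0, -2.0]), (311, [564.0, 132.0, 2.0]), (312, [567.0, 134.0, 0.0]), (313, [570.0, 139.0, -4.0]), (314, [572.0, 136.0, -2.0]), (315, [564.0, -9.0, 136.0]), (316, [566.0, -9.0, 136.0]), (317, [568.0, -10.0, 136.0]), (318, [570.0, -9.0, 135.0]), (319, [573.0, -5.0, 131.0]), (320, [575.0, -9.0, 135.0]), (321, [591.0, 133.0, 1.0]), (322, [594.0, 134.0, 0.0]), (323, [596.0, 132.0, 2.0])]
10.2 [555.    1.3  48.7] 15.10335832815378
```

The fingertips sit about 41 mm above the reported TCP: z is about 90 where 49 is reported. From here I take tip z = reported z + 41. I reopen and go lower.

{"fn": "jog_arm", "kwargs": {"plan": [0,0,0,0,0,0,0,0,0,0,0,0,0,0,0,0,0,0,0,0,0,0,0,0,0,0,0,0,0,0,0,0,0,0,0,0,0,0,-0.01,0,0,0,0,0,-0.02,0,0,0,0,0,-0.03,0,0,0,0,0,-0.036,0,0,0,0,0,-0.038,0,0,0,0,0,-0.038,0,0,0], "claw": 0.054}}

```text
clock: 11.4
eef_pos: [554.9, 1.3, 10.3]
eef_rot: [-3.141, -0.0, 1.633]
wrist_force: [-1.0, 0.2, 0.5]
finger_gap: 54.3
finger_force: 0.0
```

Run:
```python
from h import *
p,d,W=grab('side')
for v in range(236,272,2): print(v,[(W[v,u].round(0).tolist()) for u in(299,301,310,322,323,324)])
print(manip.read_state()['wrist_force'])
```

```text
236 [[527.0, -12.0, 121.0], [537.0, 115.0, -2.0], [560.0, 113.0, -1.0], [582.0, 8.0, 100.0], [583.0, -5.0, 112.0], [585.0, -10.0, 116.0]]
238 [[527.0, -12.0, 115.0], [536.0, 107.0, -2.0], [554.0, 19.0, 83.0], [582.0, 8.0, 93.0], [583.0, -4.0, 104.0], [585.0, -7.0, 107.0]]
240 [[527.0, -13.0, 109.0], [536.0, 98.0, -0.0], [554.0, 13.0, 82.0], [582.0, 10.0, 84.0], [583.0, -5.0, 99.0], [586.0, -5.0, 99.0]]
242 [[527.0, -11.0, 101.0], [536.0, 91.0, -1.0], [553.0, 6.0, 83.0], [582.0, 6.0, 81.0], [583.0, -6.0, 93.0], [586.0, -6.0, 93.0]]
244 [[527.0, -8.0, 91.0], [535.0, 81.0, 2.0], [553.0, 2.0, 80.0], [582.0, 2.0, 78.0], [584.0, -4.0, 85.0], [586.0, -8.0, 88.0]]
246 [[527.0, -10.0, 87.0], [535.0, 76.0, -0.0], [553.0, -7.0, 82.0], [582.0, 2.0, 72.0], [583.0, -8.0, 82.0], [586.0, -7.0, 81.0]]
248 [[527.0, -11.0, 81.0], [535.0, 66.0, 3.0], [552.0, -16.0, 85.0], [582.0, 4.0, 63.0], [584.0, -6.0, 73.0], [586.0, -8.0, 75.0]]
250 [[527.0, -11.0, 74.0], [534.0, 60.0, 1.0], [552.0, -21.0, 83.0], [583.0, 2.0, 58.0], [584.0, -7.0, 67.0], [586.0, -8.0, 68.0]]
252 [[527.0, -10.0, 66.0], [534.0, 47.0, 7
[... 570 characters left out ...]
19.0, 5.0], [591.0, 23.0, 1.0]]
262 [[528.0, 18.0, 1.0], [533.0, 18.0, 2.0], [552.0, -24.0, 45.0], [585.0, 15.0, 2.0], [587.0, 14.0, 3.0], [590.0, 13.0, 4.0]]
264 [[527.0, 8.0, 5.0], [532.0, 13.0, -0.0], [552.0, -24.0, 38.0], [584.0, 7.0, 3.0], [587.0, 9.0, 2.0], [589.0, 7.0, 3.0]]
266 [[527.0, 2.0, 4.0], [532.0, 2.0, 4.0], [552.0, -23.0, 30.0], [584.0, -2.0, 6.0], [587.0, 4.0, -0.0], [589.0, 1.0, 2.0]]
268 [[527.0, -6.0, 6.0], [532.0, -5.0, 5.0], [553.0, -22.0, 22.0], [583.0, -7.0, 4.0], [586.0, -5.0, 1.0], [589.0, -5.0, 1.0]]
270 [[526.0, -12.0, 5.0], [531.0, -11.0, 4.0], [553.0, -20.0, 12.0], [583.0, -15.0, 5.0], [585.0, -12.0, 2.0], [588.0, -14.0, 4.0]]
[0.37044784 0.81169968 0.60731037]
```

{"fn": "jog_arm", "kwargs": {"plan": [0,0,0,0,0,0,0,0,0,0,0,0,0,0,0,0,0,0,0,0,0,0,0,0,0,0,0,0,0,0,0,0,0,0,0,0], "claw": 0.015, "force": 45}}

```text
clock: 12.05
eef_pos: [555.1, 1.3, 10.8]
eef_rot: [3.141, 0.0, 1.633]
wrist_force: [-0.7, -0.3, 3.3]
finger_gap: 29.8
finger_force: 45.0
```

{"fn": "jog_arm", "kwargs": {"plan": [0,0,0.01,0,0,0,0,0,0.04,0,0,0,0,0,0.08,0,0,0,0,0,0.12,0,0,0,0,0.02,0.16,0,0,0,-0.002,0.06,0.18,0,0,0,-0.004,0.1,0.18,0,0,0,-0.006,0.13,0.18,0,0,0,-0.007,0.15,0.18,0,0,0,-0.007,0.15,0.18,0,0,0,-0.007,0.15,0.18,0,0,0]}}

```text
clock: 13.15
eef_pos: [547.8, 151.1, 190.7]
eef_rot: [-3.141, 0.0, 1.633]
wrist_force: [0.8, -0.7, -2.4]
finger_gap: 29.9
finger_force: 45.0
```

Run:
```python
from h import *
s=manip.read_state(); print(s['eef_pos'].round(1),s['eef_rot'].round(3))
th=np.radians(3.3); c0=np.array([503.7,285.5]); Rr=np.array([[np.cos(th),np.sin(th)],[-np.sin(th),np.cos(th)]])
for n in('wrist','top'):
    p,d,W=grab(n); np.savez(n+'4.npz',p=p,d=d,W=W)
    if n=='wrist': save('w4',p)
    Q=np.dstack([(W[...,:2]-c0)@Rr.T,W[...,2]])
    x,y,z=Q[...,0],Q[...,1],Q[...,2]
    deck=(z>138)&(z<152)
    for xs in(-60,-20,20,60):
        k=deck&(abs(x-xs)<12)&(abs(y)<80); ys=np.sort(y[k]); 
        if len(ys): print(n,'x',xs,'lane y',ys[ys<0].max().round(1) if (ys<0).any() else 0,ys[ys>0].min().round(1) if (ys>0).any() else 0, ys.min().round(1),ys.max().round(1))
    for yy in(-15,0,15):
        k=deck&(abs(y-yy)<6)&(abs(x)<175); xs=x[k]; 
        if len(xs): print(n,'y',yy,'lane x',xs[xs<0].max().round(1) if (xs<0).any() else 0,xs[xs>0].min().round(1) if (xs>0).any() else 0,xs.min().round(1),xs.max().round(1))
    k=(z>215)&(z<226)&(abs(y-65)<40)&(abs(x-118)<40); 
    if k.sum(): print('mast top',np.percentile(x[k],[3,97]).round(0),np.percentile(y[k],[3,97]).round(0))
    # held pack bar
    k=(W[...,2]>220)&(W[...,2]<280)&(abs(W[...,0]-s['eef_pos'][0])<40)&(abs(W[...,1]-s['eef_pos'][1])<40)
    if k.sum(): print(np.median(W[k],0),k.sum())
```

```text
[547.8 151.1 190.7] [-3.141  0.     1.633]
wrist x -60 lane y -28.0 0 -73.5 -28.0
wrist x -20 lane y -27.8 0 -73.3 -27.8
wrist x 20 lane y -27.5 0 -73.1 -27.5
wrist x 60 lane y -27.3 0 -73.6 -27.3
wrist y -15 lane x -89.8 89.2 -165.0 168.9
wrist y 0 lane x -89.6 89.2 -162.5 168.8
wrist y 15 lane x -89.8 89.1 -158.8 168.9
[548.06835404 160.19597247 262.94670302] 11401
top x -60 lane y 0 28.3 28.3 74.6
top x -20 lane y 0 28.5 28.5 75.4
top x 20 lane y 0 28.3 28.3 76.4
top x 60 lane y -29.1 28.7 -49.2 74.0
top y 0 lane x -96.9 0 -162.5 -96.9
top y 15 lane x -91.8 96.7 -169.7 107.9
mast top [105. 134.] [63. 81.]
```

View pics/w4.png

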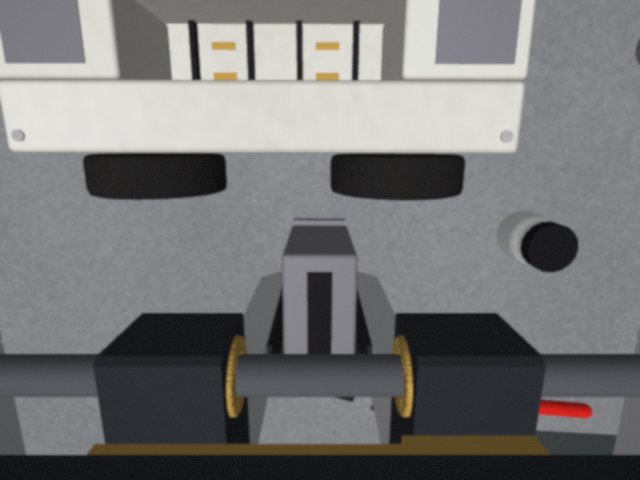

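The wrist view shows the pack held square, its top front edge at v≈255 between u=284 and 356. The lane with its two empty pockets is at (223,60) and (328,60).

Run:
```python
from h import *
c=get_calibration('wrist'); W=np.load('wrist4.npz')['W']; p=np.load('wrist4.npz')['p'].astype(int)
zt=np.median(W[262:345,290:302,2]); print('top z',zt)
print('front corners',ray(c,284,255,zt),ray(c,356,255,zt),'bar front',ray(c,320,272,zt))
print(W[258:350:10,320].round(0).tolist())
```

```text
top z nan
front corners [nan nan] [nan nan] bar front [nan nan]
[[547.0, 176.0, 263.0], [548.0, 172.0, 262.0], [548.0, 168.0, 264.0], [548.0, 164.0, 264.0], [548.0, 160.0, 264.0], [549.0, 156.0, 264.0], [549.0, 151.0, 264.0], [549.0, 147.0, 264.0], [549.0, 142.0, 264.0], [550.0, 138.0, 263.0]]
```

{"fn": "jog_arm", "kwargs": {"plan": [0,0.03,0,0,0,0,0,0.07,0,0,0,0,0,0.105,0,0,0,0,0,0.128,0,0,0,0,0,0.137,0,0,0,0,0,0.137,0,0,0,0,0,0.137,-0.025,0,0,0,0,0.137,-0.03,0,0,0,0,0.137,-0.03,0,0,0,0,0.137,-0.03,0,0,0]}}

```text
clock: 14.25
eef_pos: [548.5, 287.7, 161.7]
eef_rot: [3.141, -0.0, 1.632]
wrist_force: [-0.2, -0.1, -2.9]
finger_gap: 30.0
finger_force: 45.0
```

Run:
```python
from h import *
print(manip.read_state()['eef_pos'])
p,d,W=grab('wrist'); save('w5',p); np.savez('w5.npz',p=p,d=d,W=W)
p,d,W=grab('top'); np.savez('top5.npz',p=p,d=d,W=W)
```

```text
[548.5250247  287.66256397 161.65601298]
```

View pics/w5.png

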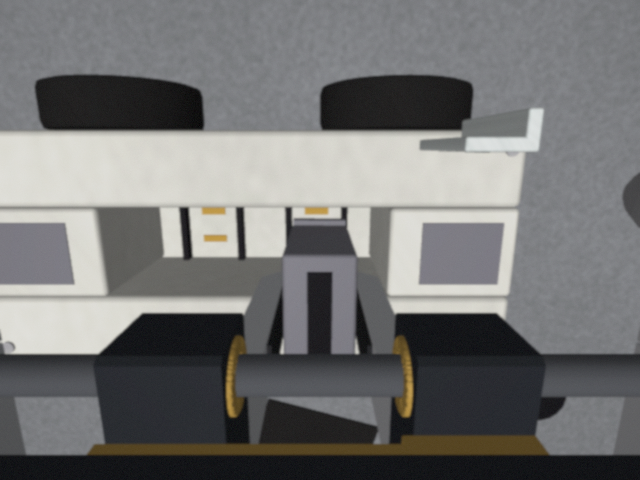

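The pack is over the rear pocket, with the pocket contact at (317,211) between ribs at u=288 and 345. The lane edges are at v≈207 and 295.

Run:
```python
from h import *
c=get_calibration('wrist')
for u in(140,200): print('edges y',ray(c,u,207,145.),ray(c,u,295,145.))
print('contact',ray(c,317,211,50.),'ribs',ray(c,288,213,60.),ray(c,345,213,60.),'front pocket contact',ray(c,213,211,50.),ray(c,215,238,50.),'ribs',ray(c,185,215,60.),ray(c,241,215,60.))
print('pack front edge',ray(c,284,255,234.4),ray(c,356,255,234.4))
```

```text
edges y [438.50272798 312.95798366] [435.87068298 255.63641325]
edges y [474.93951074 315.18094073] [474.3597433  257.95837678]
contact [546.94059216 301.55842203] ribs [522.87277593 300.04202237] [570.23985673 302.92973288] front pocket contact [457.99709807 296.13471563] [459.67875715 272.42770625] ribs [437.34674584 293.13990401] [483.86954697 295.97545627]
pack front edge [533.7645519  313.57052787] [561.78461162 315.26984851]
```

{"fn": "jog_arm", "kwargs": {"plan": [-0.001,0.001,0,0,0,0,-0.001,0.001,-0.01,0,0,0,-0.001,0.001,-0.025,0,0,0,-0.001,0.001,-0.04,0,0,0,-0.001,0.001,-0.055,0,0,0,-0.001,0.001,-0.07,0,0,0,-0.001,0.001,-0.08,0,0,0,-0.001,0.001,-0.085,0,0,0,-0.001,0.001,-0.085,0,0,0]}}

```text
clock: 15.25
eef_pos: [546.8, 289.2, 75.0]
eef_rot: [-3.141, 0.0, 1.633]
wrist_force: [-0.6, -1.4, -3.6]
finger_gap: 29.6
finger_force: 45.0
```

{"fn": "jog_arm", "kwargs": {"plan": [0,0,-0.004,0,0,0,0,0,-0.008,0,0,0,0,0,-0.012,0,0,0,0,0,-0.015,0,0,0,0,0,-0.016,0,0,0,0,0,-0.016,0,0,0]}}

```text
clock: 15.85
eef_pos: [547.0, 289.3, 59.5]
eef_rot: [-3.141, 0.0, 1.633]
wrist_force: [-1.1, 0.5, -1.9]
finger_gap: 29.9
finger_force: 45.0
```

{"fn": "jog_arm", "kwargs": {"plan": [0,0,-0.001,0,0,0,0,0,-0.002,0,0,0,0,0,-0.003,0,0,0,0,0,-0.003,0,0,0]}}

```text
clock: 16.25
eef_pos: [547.2, 289.4, 57.8]
eef_rot: [3.141, -0.0, 1.633]
wrist_force: [-4.4, -2.0, 7.5]
finger_gap: 29.8
finger_force: 45.0
```

{"fn": "jog_arm", "kwargs": {"plan": [0,0,0,0,0,0,0,0,0,0,0,0,0,0,0,0,0,0,0,0,0,0,0,0,0,0,0,0,0,0,0,0,0.02,0,0,0,0,0,0.06,0,0,0,0,0,0.1,0,0,0,0,-0.02,0.13,0,0,0,0,-0.05,0.13,0,0,0,0,-0.08,0.13,0,0,0,0,-0.12,0.13,0,0,0,0,-0.12,0.13,0,0,0], "claw": 0.05}}

```text
clock: 17.55
eef_pos: [547.2, 165.9, 186.9]
eef_rot: [3.141, 0.001, 1.63]
wrist_force: [0.3, 0.5, -0.5]
finger_gap: 50.1
finger_force: 0.0
```

Run:
```python
from h import *
s=manip.read_state(); print(s['eef_pos'].round(1))
for n in('top','wrist'):
    p,d,W=grab(n); h=W[...,2]
    m=(h>122)&(h<137)&(abs(W[...,0]-547)<28)&(abs(W[...,1]-289)<26)&(p.astype(int).sum(-1)<480)
    q=W[m]
    if len(q)>20: print(n,len(q),cv2.minAreaRect(np.float32(q[:,:2])),np.median(q,0).round(1))
    m&=(p.astype(int).sum(-1)<180); q=W[m]
    if len(q)>10: print(' bar',len(q),cv2.minAreaRect(np.float32(q[:,:2])),np.median(q,0).round(1))
```

```text
[547.2 165.9 186.9]
wrist 3724 ((548.27197265625, 290.29608154296875), (29.60177230834961, 49.73193359375), 3.1785356998443604) [548.  290.5 130.1]
 bar 750 ((553.3067016601562, 289.1270446777344), (19.6445255279541, 39.4847526550293), 3.226402521133423) [547.8 291.2 131.1]
```

{"fn": "jog_arm", "kwargs": {"plan": [-0.004,-0.045,0,0,0,-3,-0.048,-0.487,-0.03,0,0,-21,-0.048,-0.487,-0.03,0,0,-21,-0.048,-0.487,-0.03,0,0,-21,-0.048,-0.487,-0.03,0,0,-21,-0.048,-0.487,-0.03,0,0,-21,-0.048,-0.487,-0.03,0,0,-21,-0.048,-0.487,-0.03,0,0,-21,-0.048,-0.487,-0.03,0,0,-21,-0.048,-0.487,-0.03,0,0,-21,-0.048,-0.487,-0.03,0,0,-21,-0.048,-0.487,-0.03,0,0,-21,-0.048,-0.487,-0.03,0,0,-21], "claw": 0.09, "force": 60}}

```text
clock: 18.95
eef_pos: [499.7, -316.3, 156.7]
eef_rot: [3.142, -0.0, 1.268]
wrist_force: [-0.5, 1.1, 0.1]
finger_gap: 89.7
finger_force: 0.0
```

{"fn": "jog_arm", "kwargs": {"plan": [0,-0.003,-0.03,0,0,0,0,-0.003,-0.065,0,0,0,0,-0.003,-0.1,0,0,0,0,-0.003,-0.125,0,0,0,0,-0.003,-0.142,0,0,0,0,-0.003,-0.152,0,0,0,0,-0.003,-0.152,0,0,0]}}

```text
clock: 19.65
eef_pos: [499.1, -319.4, 3.9]
eef_rot: [-3.14, -0.001, 1.268]
wrist_force: [0.1, 0.5, -0.3]
finger_gap: 89.9
finger_force: 0.0
```

Run:
```python
from h import *
s=manip.read_state(); print(s['eef_pos'].round(1),s['wrist_force'].round(1))
p,d,W=grab('side'); save('s6',cv2.resize(p[270:430,230:350],(450,600)))
```

```text
[ 499.1 -319.4    3.9] [ 0.1  0.5 -0.3]
```

View pics/s6.png

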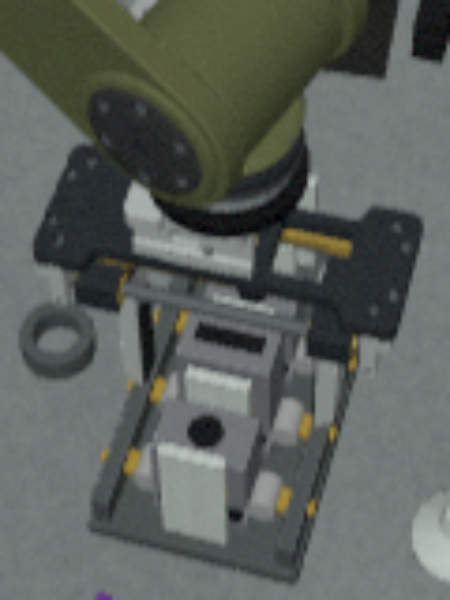

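The crop shows the open fingers at (135,350) and (325,390), straddling the bar-topped pack at (230,335), with the short packs clear. Now I close.

{"fn": "jog_arm", "kwargs": {"plan": [0,0,0,0,0,0,0,0,0,0,0,0,0,0,0,0,0,0,0,0,0,0,0,0,0,0,0,0,0,0,0,0,0,0,0,0,0,0,0,0,0,0], "claw": 0.03, "force": 60}}

```text
clock: 20.4
eef_pos: [499.0, -320.7, 4.8]
eef_rot: [-3.142, 0.0, 1.266]
wrist_force: [-1.4, 0.3, 2.6]
finger_gap: 49.9
finger_force: 60.0
```

{"fn": "jog_arm", "kwargs": {"plan": [0,0,0.003,0,0,0,0,0,0.006,0,0,0,0,0,0.009,0,0,0,0,0,0.012,0,0,0,0,0,0.015,0,0,0,0,0,0.03,0,0,0,0,0,0.06,0,0,0,0,0,0.09,0,0,0,0,0,0.12,0,0,0,0,0,0.12,0,0,0]}}

```text
clock: 21.4
eef_pos: [500.9, -322.0, 130.3]
eef_rot: [3.133, 0.003, 1.266]
wrist_force: [0.1, 0.5, -3.5]
finger_gap: 49.2
finger_force: 60.0
```

{"fn": "jog_arm", "kwargs": {"plan": [0.006,0.035,0,0,0,-7,0.014,0.08,0,0,0,-15,0.022,0.125,0,0,0,-23,0.03,0.17,0,0,0,-31,0.037,0.215,0,0,0,-39,0.044,0.255,0,0,0,-47,0.05,0.29,0,0,0,-55,0.054,0.312,0,0,0,-63,0.055,0.321,-0.01,0,0,-69,0.055,0.321,-0.04,0,0,-69,0.055,0.321,-0.07,0,0,-69,0.055,0.321,-0.1,0,0,-69,0.055,0.321,-0.117,0,0,-69,0.055,0.321,-0.12,0,0,-69,0.055,0.321,-0.12,0,0,-69]}}

```text
clock: 22.9
eef_pos: [553.9, 0.3, 4.5]
eef_rot: [-3.142, 0.001, 0.062]
wrist_force: [0.4, 0.1, -2.9]
finger_gap: 49.6
finger_force: 60.0
```

Run:
```python
from h import *
s=manip.read_state(); print(s['eef_pos'].round(1))
p,d,W=grab('side')
m=(W[...,2]>4)&(W[...,2]<22)&(abs(W[...,0]-555)<18)&(abs(W[...,1]+24)<7)
v,u=np.nonzero(m); print(W[v.max()-8:v.max()+5,int(np.median(u))].round(0).tolist())
h=W[...,2]
m=(h>60)&(h<105)&(abs(W[...,0]-555)<25)&(abs(W[...,1]-0)<35)&(p.astype(int).sum(-1)<180)
print(m.sum(),np.median(W[m],0))
```

```text
[5.539e+02 3.000e-01 4.500e+00]
[[557.0, -22.0, 25.0], [557.0, -24.0, 23.0], [557.0, -24.0, 20.0], [557.0, -27.0, 20.0], [557.0, -27.0, 16.0], [558.0, -16.0, 1.0], [558.0, -23.0, 5.0], [557.0, -26.0, 5.0], [557.0, -30.0, 5.0], [557.0, -31.0, 3.0], [557.0, -36.0, 4.0], [557.0, -41.0, 7.0], [557.0, -37.0, -2.0]]
0 [nan nan nan]
  return _methods._mean(a, axis=axis, dtype=dtype,
  ret = um.true_divide(
```

{"fn": "jog_arm", "kwargs": {"plan": [0,0,-0.003,0,0,0,0,0,-0.006,0,0,0,0,0,-0.008,0,0,0,0,0,-0.009,0,0,0,0,0,-0.009,0,0,0]}}

```text
clock: 23.45
eef_pos: [554.1, 0.3, -4.2]
eef_rot: [3.142, -0.0, 0.062]
wrist_force: [0.1, 0.6, -2.7]
finger_gap: 49.7
finger_force: 60.0
```

{"fn": "jog_arm", "kwargs": {"plan": [0,0,-0.001,0,0,0,0,0,-0.002,0,0,0,0,0,-0.002,0,0,0]}}

```text
clock: 23.75
eef_pos: [554.3, 0.3, -4.3]
eef_rot: [3.141, -0.001, 0.062]
wrist_force: [-12.0, 0.2, 23.5]
finger_gap: 49.6
finger_force: 60.0
```

{"fn": "jog_arm", "kwargs": {"plan": [0,0,0.001,0,0,0,0,0,0.001,0,0,0]}}

```text
clock: 23.95
eef_pos: [554.3, 0.3, -4.3]
eef_rot: [3.142, -0.001, 0.062]
wrist_force: [-6.0, 0.6, 10.8]
finger_gap: 50.0
finger_force: 60.0
```

{"fn": "jog_arm", "kwargs": {"plan": [0,0,0,0,0,0,0,0,0,0,0,0,0,0,0,0,0,0,0,0,0,0,0,0,0,0,0,0,0,0,0,0,0.03,0,0,0,0,0,0.07,0,0,0,0,0,0.085,0,0,8,0,0,0.085,0,0,16,0,0,0.085,0,0,24,0,0,0.085,0,0,32,0,0,0.085,0,0,40,0,0,0.085,0,0,48,0,0,0.085,0,0,56,0,0,0.085,0,0,64,0,0,0.085,0,0,72,0,0,0.085,0,0,80,0,0,0.085,0,0,87,0,0,0.085,0,0,90,0,0,0.085,0,0,90], "claw": 0.07}}

```text
clock: 25.95
eef_pos: [554.0, 0.3, 79.6]
eef_rot: [-3.142, -0.0, 1.634]
wrist_force: [0.6, -0.2, -0.3]
finger_gap: 70.1
finger_force: 0.0
```

Run:
```python
from h import *
s=manip.read_state(); print(s['eef_pos'].round(1),s['eef_rot'].round(3))
for n in('side','wrist'):
    p,d,W=grab(n); h=W[...,2]
    m=(h>76)&(h<92)&(abs(W[...,0]-554)<45)&(abs(W[...,1]-1)<45); q=W[m]
    if len(q)>20: print(n,len(q),cv2.minAreaRect(np.float32(q[:,:2])),np.median(q,0))
    m&=(p.astype(int).sum(-1)<180); q=W[m]
    if len(q)>10: print(' bar',len(q),cv2.minAreaRect(np.float32(q[:,:2])),np.median(q,0))
```

```text
[5.54e+02 3.00e-01 7.96e+01] [-3.142 -0.     1.634]
side 214 ((555.9092407226562, -1.945028305053711), (29.94686508178711, 54.7752571105957), 2.728891372680664) [556.21083772  -5.61339827  82.61804437]
 bar 38 ((555.9249877929688, -2.8300857543945312), (8.318161964416504, 31.568897247314453), 3.837034225463867) [555.66378581  -3.75553465  83.64085428]
wrist 4327 ((556.5664672851562, 0.24134445190429688), (29.992467880249023, 50.51134490966797), 3.483325242996216) [556.43629671   2.12332455  83.08832105]
 bar 839 ((556.4819946289062, 0.37457847595214844), (8.195714950561523, 34.81676483154297), 3.3527278900146484) [556.25823619   1.2556208   84.02951449]
```

{"fn": "jog_arm", "kwargs": {"plan": [0.0015,0,0,0,0,0,0.0015,0,0,0,0,0,0.0015,0,0,0,0,0,0.0015,0,-0.02,0,0,0,0.0015,0,-0.04,0,0,0,0.0015,0,-0.06,0,0,0,0.0015,0,-0.069,0,0,0,0.0015,0,-0.069,0,0,0], "claw": 0.054}}

```text
clock: 26.85
eef_pos: [554.9, 0.4, 9.7]
eef_rot: [-3.14, -0.0, 1.633]
wrist_force: [0.4, 0.2, -0.6]
finger_gap: 53.9
finger_force: 0.0
```

{"fn": "jog_arm", "kwargs": {"plan": [0,0,0,0,0,0,0,0,0,0,0,0,0,0,0,0,0,0,0,0,0,0,0,0,0,0,0,0,0,0,0,0,0,0,0,0], "claw": 0.015, "force": 45}}

```text
clock: 27.45
eef_pos: [555.9, 0.3, 11.3]
eef_rot: [3.141, 0.0, 1.633]
wrist_force: [-1.6, 0.5, 5.9]
finger_gap: 29.8
finger_force: 45.0
```

{"fn": "jog_arm", "kwargs": {"plan": [0,0,0.01,0,0,0,0,0,0.04,0,0,0,0,0,0.08,0,0,0,-0.005,0.005,0.12,0,0,0,-0.02,0.03,0.15,0,0,0,-0.04,0.065,0.175,0,0,0,-0.06,0.1,0.18,0,0,0,-0.08,0.13,0.18,0,0,0,-0.093,0.147,0.18,0,0,0,-0.096,0.15,0.18,0,0,0,-0.096,0.15,0.18,0,0,0,-0.096,0.15,0.18,0,0,0]}}

```text
clock: 28.65
eef_pos: [459.9, 149.6, 190.7]
eef_rot: [-3.141, 0.0, 1.632]
wrist_force: [0.1, -0.8, -3.2]
finger_gap: 29.7
finger_force: 45.0
```

```bash
cat > m.py <<'E'
from h import *
s=manip.read_state(); e=s['eef_pos']; print(e.round(1),s['eef_rot'].round(3))
p,d,W=grab('wrist'); x,y,h=W[...,0],W[...,1],W[...,2]
zt=e[2]+73
m=(abs(h-zt)<6)&(abs(x-e[0])<22)&(abs(y-e[1])<40); q=W[m]
k=q[abs(q[:,0]-e[0])<10]; print('pack top z',np.median(q[:,2]),'x',np.percentile(q[:,0],[1,99]),'front y',np.percentile(k[:,1],99.5),len(q))
th=np.radians(3.4); c0=np.array([503.5,285.8]); Q=(W[...,:2]-c0)@np.array([[np.cos(th),np.sin(th)],[-np.sin(th),np.cos(th)]]).T
X,Y=Q[...,0],Q[...,1]; deck=(abs(h-145)<6)
for a,b in((-80,-60),(-60,-30),(-30,0),(0,30),(60,80)):
    k=deck&(X>a)&(X<b)&(abs(Y)<70); yy=Y[k]; print(a,b,'near',yy[yy<0].max().round(1) if (yy<0).any() else None,'far',yy[yy>0].min().round(1) if (yy>0).any() else None)
k=deck&(abs(Y-10)<8)&(abs(X)<170); xx=X[k]; print('lane ends',xx[xx<0].max() if (xx<0).any() else None,xx[xx>0].min() if (xx>0).any() else None)
k=(abs(h-130)<6)&(abs(X-44)<25)&(abs(Y)<27)&(p.astype(int).sum(-1)<480); q=W[k]
if len(q)>50: print('pack1',cv2.minAreaRect(np.float32(q[:,:2])),np.median(q,0))
E
python3 m.py
```

```text
[459.9 149.6 190.7] [-3.141  0.     1.632]
pack top z 262.5290983605547 x [440.6704036  479.17449414] front y 175.01910655265516 7799
-80 -60 near -28.6 far None
-60 -30 near -28.5 far None
-30 0 near -28.5 far None
0 30 near -28.4 far None
60 80 near -28.4 far None
lane ends -90.03358971526886 88.36382849700149
pack1 ((547.919189453125, 290.3240051269531), (30.81795310974121, 50.010353088378906), 3.097956657409668) [546.66215503 290.353893   130.1923279 ]
```

{"fn": "jog_arm", "kwargs": {"plan": [0,0.03,0,0,0,0,0,0.07,0,0,0,0,0,0.105,0,0,0,0,0,0.127,0,0,0,0,0,0.135,0,0,0,0,0,0.135,-0.02,0,0,0,0,0.135,-0.03,0,0,0,0,0.135,-0.03,0,0,0,0,0.135,-0.03,0,0,0]}}

```text
clock: 29.6
eef_pos: [459.9, 284.7, 161.1]
eef_rot: [3.141, -0.0, 1.632]
wrist_force: [1.0, -0.5, -2.7]
finger_gap: 29.9
finger_force: 45.0
```

```bash
python3 m.py
```

```text
[459.9 284.7 161.1] [ 3.141 -0.     1.632]
pack top z 232.9085421034996 x [440.8291044  479.07006618] front y 310.0808781128 7775
-80 -60 near -54.1 far 29.7
-60 -30 near None far 29.8
-30 0 near -53.9 far 29.9
0 30 near -27.3 far 29.9
60 80 near -27.5 far 30.0
lane ends -90.18416631735192 88.48842097498567
pack1 ((547.9039306640625, 290.6896057128906), (30.973548889160156, 49.49312973022461), 3.475708484649658) [546.49301967 291.85715167 130.17966366]
```

{"fn": "jog_arm", "kwargs": {"plan": [-0.001,-0.0005,-0.01,0,0,0,-0.001,-0.0005,-0.025,0,0,0,-0.001,-0.0005,-0.04,0,0,0,-0.001,-0.0005,-0.055,0,0,0,-0.001,-0.0005,-0.07,0,0,0,-0.001,-0.0005,-0.08,0,0,0,-0.001,-0.0005,-0.085,0,0,0,-0.001,-0.0005,-0.085,0,0,0]}}

```text
clock: 30.45
eef_pos: [458.4, 284.7, 75.3]
eef_rot: [-3.141, 0.0, 1.633]
wrist_force: [0.5, 0.8, -3.5]
finger_gap: 29.8
finger_force: 45.0
```

{"fn": "jog_arm", "kwargs": {"plan": [0,0,-0.004,0,0,0,0,0,-0.008,0,0,0,0,0,-0.012,0,0,0,0,0,-0.015,0,0,0,0,0,-0.015,0,0,0,0,0,-0.015,0,0,0]}}

```text
clock: 31.05
eef_pos: [458.6, 284.8, 60.7]
eef_rot: [3.142, 0.0, 1.633]
wrist_force: [0.7, 0.6, -3.4]
finger_gap: 29.9
finger_force: 45.0
```

{"fn": "jog_arm", "kwargs": {"plan": [0,0,-0.001,0,0,0,0,0,-0.002,0,0,0,0,0,-0.003,0,0,0,0,0,-0.003,0,0,0]}}

```text
clock: 31.45
eef_pos: [458.6, 284.9, 58.3]
eef_rot: [3.141, -0.0, 1.633]
wrist_force: [-2.7, -0.6, 4.9]
finger_gap: 29.7
finger_force: 45.0
```

Contact with the lane floor; I release and back off.

{"fn": "jog_arm", "kwargs": {"plan": [0,0,0,0,0,0,0,0,0,0,0,0,0,0,0,0,0,0,0,0,0,0,0,0,0,0,0,0,0,0,0,0,0.02,0,0,0,0,0,0.06,0,0,0,0,0,0.1,0,0,0,0,-0.02,0.13,0,0,0,0,-0.05,0.13,0,0,0,0,-0.08,0.13,0,0,0,0,-0.12,0.13,0,0,0,0,-0.12,0.13,0,0,0,0,-0.12,0.13,0,0,0], "claw": 0.05}}

```text
clock: 32.85
eef_pos: [458.7, 164.5, 187.9]
eef_rot: [3.141, -0.0, 1.631]
wrist_force: [0.2, 0.1, 0.5]
finger_gap: 50.1
finger_force: 0.0
```

```bash
cat > f.py <<'E'
from h import *
s=manip.read_state(); print(s['clock'],s['eef_pos'].round(1),s['finger_force'])
p,d,W=grab('wrist'); h=W[...,2]
for c in((459.5,284),(548,290)):
    m=(abs(h-130)<7)&(abs(W[...,0]-c[0])<25)&(abs(W[...,1]-c[1])<27)&(p.astype(int).sum(-1)<480); q=W[m]
    a=np.linalg.lstsq(np.c_[q[:,:2]-q[:,:2].mean(0),np.ones(len(q))],q[:,2],rcond=None)[0]
    print(len(q),cv2.minAreaRect(np.float32(q[:,:2])),np.median(q,0).round(1),'tilt',a[:2].round(3))
p,d,W=grab('top'); h=W[...,2]
for c in((513.5,-277.5),(486.7,-361)):
    m=(h>65)&(h<85)&(np.hypot(W[...,0]-c[0],W[...,1]-c[1])<14)&(p.astype(int).sum(-1)<200); print(np.median(W[m],0).round(1),m.sum())
E
python3 f.py
```

```text
32.85 [458.7 164.5 187.9] 0.0
3680 ((459.7940979003906, 284.5147705078125), (29.701108932495117, 49.8312873840332), 3.0895354747772217) [459.5 284.8 130.1] tilt [0.    0.006]
3884 ((543.8397827148438, 291.6683349609375), (38.0703125, 52.85477066040039), 3.400207281112671) [546.4 290.9 130.2] tilt [0.037 0.007]
[ 513.5 -277.6   76.4] 30
[ 486.3 -361.7   75.9] 32
```

```bash
python3 -c "
from cell import manip
print(manip.sign_off())"
```

```text
the job is handed in; nothing more can be done
None
```

Both tall packs are upright and released in the rover's two pockets, tops at about z = 130 mm as expected. The short packs have not moved, and I handed the job in at about 33 s of the 72 s allowed; the sign-off returned no verdict.

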